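Turn the stock tags to match the vial bins

ROBOT

A 6-joint arm with a two-finger parallel gripper is mounted at the origin on a cart in front of the work surface, level with it; the furniture and walls round the work are solid. World frame = base frame: x ahead of the robot, y to its left, z up, the work surface at z = 0. Lengths are in m, angles in rad, forces in N, time in s.
With the tool pointing down it reaches from about 0.375 to 0.975 m from the base axis. Payload 3.8 kg.
Tool frame: the origin (TCP) lies on the centre line of the jaws, within the pads' length; the fingertips stand 22 mm ahead of it and the grasp point (between the pads) lies 3 mm ahead of it; x points along the fingers, y is the direction in which the jaws open and shut, and the axes are right-handed (so a half turn about x gives the same grasp; the last joint's range is limited). The gripper opens to 85 mm and grips with 20 to 120 N. Pads are 22 mm wide; open, the fingers measure 114 mm over their backs; the gripper's body (76 mm by 85 mm) begins 54 mm behind the grasp point. The pads swing forward as they close: fully open they stand 13 mm farther back than shut.
Start: joints at [-1.196, 0.264, 1.604, -0, 1.274, -0.037], TCP at [0.27, -0.619, 0.217] pointing down, gripper open.
Joint ranges: [-2.63, 2.63], [-0.94, 2.18], [0.31, 2.57], [-1.31, 4.45], [0, 2.66], [-2.55, 2.55]. Speed limits (rad/s): [2.57, 2.57, 3.14, 3.14, 3.14, 3.14].

INTERFACE

Orientations are given as a rotation vector (axis times angle).
In Python, from workcell import monitor, eyes, finish_job gives the robot as it stands. The module is installed in compiled form; this text tells all that it offers.
- The arm moves only by the tool play_rows, never from a script. Its argument "deltas" is a list of rows, each an object of numbers: "wx", "wy", "wz": the turn, a rotation vector about the world's x, y, z in degrees; "x", "y", "z": the shift along the world's x, y, z in mm; "fingers": the closure, from -1 (fully open) to 1 (shut), so that 0 is half open. A call has 1 to 20 rows; each row is the pose to reach, as a shift and turn from the pose commanded when the call began; what a row does not reach only later rows make up. A row lasts 1/8 s, in which the tool goes at most 62.5 mm and 10.7 degrees, less where a joint would pass 70% of its speed; a pose out of reach is approached as far as the arm can. A call with a gripper value outside its range is refused whole. The fingers move at their own pace and stop on an object; "grip_force" is the grip in N (left out, the last holds). Time passes only in rows, so rows that repeat a pose let the fingers close. It gives the time, the measured TCP pose, the force and the opening at its end, in the units of the state.
- monitor.read_state(): the state, without advancing time (a new reading comes with each control period).
- eyes.read_camera(name): name is "side" or "top"; returns a dict with "frame" (400x640x3 uint8, red, green, blue), "depth" (400x640 float32, m along the optical axis (not along the pixel's ray), 0 where there is no reading), "K" (3x3 intrinsics, pixels), "view" (4x4, takes a point from world to camera coordinates). Camera axes: x right, y down, z forward; pixel columns grow to the right and rows downward; lengths in m; the calibration is good to about 2 mm. A picture is of the moment at which its call begins.
- finish_job(): hands the job in, once; it reports no verdict.
The state is a dict: "time": time; "q": joint angles; "joint_vel": joint speeds; "joint_torque": joint torques, N m; "tool_pos": TCP position; "tcp_rot": TCP orientation; "wrist_force": force on the tool from outside, world axes, zero at the start; "torque": the same for the moment, N m; "width": opening from 0.0 (shut) to 1.0 (fully open).
Only numpy, scipy, OpenCV 4.12 (cv2) and the standard library are available. Lean on these libraries where they do the work, as an engineer would, in place of code of your own. Each camera call takes 0.05 s, during which the arm holds its last target.

TASK

Turn the flip tags above the vial bins so that only the full bins, those with a vial in all four nests, show green; a part-used or empty bin must show red. Gently push each wrong leaf round on its hinge with a fingertip, like the page of a book, until it lies flat on the other side, without gripping it, and leave the tags that are already right as they are. Do not shift the vials or the other things on the bench.

Things in the scene. Friction and masses are not known exactly. Their poses are not given: they have to be found in the camera images.
- bin_1: Grey open bin, 72 (x) x 84 (y) x 36 (z) mm, fixed in a white stand 128 x 390 x 118 mm, one of four in a row 94 mm apart, order varies. 2 x 2 nests for vials, centres 18 mm in x and 21 mm in y from its origin. Full: all four nests hold a vial. Origin: centre of its underside, 6 mm above the worktop; x away from the robot to the stand's back, y left along the row.
- holder_1: Fixed aluminium holder of leaf tag_1, 88 mm wide, hooked over the stand's back; order varies. Origin on the upright hinge axis, 6 mm above the worktop, 63 mm behind (+x) the origin of the bin it speaks for; axes as the bin's. Nothing of holder or stand rises over 123 mm above the worktop except the hinge pin with the leaf's sleeve, 8 mm thick, to 163 mm.
- tag_1 (a joint): Upright leaf, 4 mm thick, 5 to 41 mm from holder_1's hinge axis, 89 to 157 mm above the worktop: top 34 mm free, a fingertip fits behind. Turns through the front (robot) side, firm stops at both ends. 0: flat, to the right (-y), red face in front (white bar). 1.57: points at the robot. 3.14: flat, to the left (+y), green face in front (white disc). Stays where left; 0.6 N at 25 mm turns it.
- bin_2: Grey open bin, 72 (x) x 84 (y) x 36 (z) mm, fixed in a white stand 128 x 390 x 118 mm, one of four in a row 94 mm apart, order varies. 2 x 2 nests for vials, centres 18 mm in x and 21 mm in y from its origin. Full: all four nests hold a vial. Origin: centre of its underside, 6 mm above the worktop; x away from the robot to the stand's back, y left along the row.
- holder_2: Fixed aluminium holder of leaf tag_2, 88 mm wide, hooked over the stand's back; order varies. Origin on the upright hinge axis, 6 mm above the worktop, 63 mm behind (+x) the origin of the bin it speaks for; axes as the bin's. Nothing of holder or stand rises over 123 mm above the worktop except the hinge pin with the leaf's sleeve, 8 mm thick, to 163 mm.
- tag_2 (a joint): Upright leaf, 4 mm thick, 5 to 41 mm from holder_2's hinge axis, 89 to 157 mm above the worktop: top 34 mm free, a fingertip fits behind. Turns through the front (robot) side, firm stops at both ends. 0: flat, to the right (-y), red face in front (white bar). 1.57: points at the robot. 3.14: flat, to the left (+y), green face in front (white disc). Stays where left; 0.6 N at 25 mm turns it.
- bin_3: Grey open bin, 72 (x) x 84 (y) x 36 (z) mm, fixed in a white stand 128 x 390 x 118 mm, one of four in a row 94 mm apart, order varies. 2 x 2 nests for vials, centres 18 mm in x and 21 mm in y from its origin. Full: all four nests hold a vial. Origin: centre of its underside, 6 mm above the worktop; x away from the robot to the stand's back, y left along the row.
- holder_3: Fixed aluminium holder of leaf tag_3, 88 mm wide, hooked over the stand's back; order varies. Origin on the upright hinge axis, 6 mm above the worktop, 63 mm behind (+x) the origin of the bin it speaks for; axes as the bin's. Nothing of holder or stand rises over 123 mm above the worktop except the hinge pin with the leaf's sleeve, 8 mm thick, to 163 mm.
- tag_3 (a joint): Upright leaf, 4 mm thick, 5 to 41 mm from holder_3's hinge axis, 89 to 157 mm above the worktop: top 34 mm free, a fingertip fits behind. Turns through the front (robot) side, firm stops at both ends. 0: flat, to the right (-y), red face in front (white bar). 1.57: points at the robot. 3.14: flat, to the left (+y), green face in front (white disc). Stays where left; 0.6 N at 25 mm turns it.
- bin_4: Grey open bin, 72 (x) x 84 (y) x 36 (z) mm, fixed in a white stand 128 x 390 x 118 mm, one of four in a row 94 mm apart, order varies. 2 x 2 nests for vials, centres 18 mm in x and 21 mm in y from its origin. Full: all four nests hold a vial. Origin: centre of its underside, 6 mm above the worktop; x away from the robot to the stand's back, y left along the row.
- holder_4: Fixed aluminium holder of leaf tag_4, 88 mm wide, hooked over the stand's back; order varies. Origin on the upright hinge axis, 6 mm above the worktop, 63 mm behind (+x) the origin of the bin it speaks for; axes as the bin's. Nothing of holder or stand rises over 123 mm above the worktop except the hinge pin with the leaf's sleeve, 8 mm thick, to 163 mm.
- tag_4 (a joint): Upright leaf, 4 mm thick, 5 to 41 mm from holder_4's hinge axis, 89 to 157 mm above the worktop: top 34 mm free, a fingertip fits behind. Turns through the front (robot) side, firm stops at both ends. 0: flat, to the right (-y), red face in front (white bar). 1.57: points at the robot. 3.14: flat, to the left (+y), green face in front (white disc). Stays where left; 0.6 N at 25 mm turns it.
- vial_1: Loose brown vial with black cap, 28 mm across, 72 mm tall, standing in a bin's nest; origin: centre of its underside. Its top is 81 mm above the worktop.
- vial_2: Loose brown vial with black cap, 28 mm across, 72 mm tall, standing in a bin's nest; origin: centre of its underside. Its top is 81 mm above the worktop.
- vial_3: Loose brown vial with black cap, 28 mm across, 72 mm tall, standing in a bin's nest; origin: centre of its underside. Its top is 81 mm above the worktop.
- vial_4: Loose brown vial with black cap, 28 mm across, 72 mm tall, standing in a bin's nest; origin: centre of its underside. Its top is 81 mm above the worktop.
- vial_5: Loose brown vial with black cap, 28 mm across, 72 mm tall, standing in a bin's nest; origin: centre of its underside. Its top is 81 mm above the worktop.
- vial_6: Loose brown vial with black cap, 28 mm across, 72 mm tall, standing in a bin's nest; origin: centre of its underside. Its top is 81 mm above the worktop.
- vial_7: Loose brown vial with black cap, 28 mm across, 72 mm tall, standing in a bin's nest; origin: centre of its underside. Its top is 81 mm above the worktop.
- vial_8: Loose brown vial with black cap, 28 mm across, 72 mm tall, standing in a bin's nest; origin: centre of its underside. Its top is 81 mm above the worktop.
- vial_9: Loose brown vial with black cap, 28 mm across, 72 mm tall, standing in a bin's nest; origin: centre of its underside. Its top is 81 mm above the worktop.
- vial_10: Loose brown vial with black cap, 28 mm across, 72 mm tall, standing in a bin's nest; origin: centre of its underside. Its top is 81 mm above the worktop.
- marker_blue: Loose blue marker, 18x137x20 mm, lying; origin at the centre of its underside; bystander.
- tube_1: Loose lying tube with orange cap, 21x115x21 mm, origin at the centre of its underside; bystander.

How it is judged:
By the outcome, as a careful person would: the job done as asked, in the order asked, and still so for the second after the job is handed in, with the robot touching nothing.
It also fails if it takes over 42 s, if anything falls off the work surface, if the arm or the gripper's body presses on something with over 40 N, if the wrist force passes 120 N, or if a joint passes its speed limit or range.

## Working session

There is one attempt and no reset: what is moved stays moved. The work goes in short steps, Python scripts to look and compute and a tool call to move; the robot and the scene stay as the last step left them, time stands still between calls to the robot, and variables do not carry over. Pictures are saved under pics/ and viewed, and the job is handed in when it is done.

Besides the shell and the picture viewer there is one more tool, called after "Request:" as name(argument=value, ...) on one line, values as JSON. play_rows: Moves the arm, as the interface text tells. Its arguments: {"type":"object","properties":{"deltas":{"type":"array"},"grip_force":{"type":"number"}},"required":["deltas"]}

```bash
mkdir -p pics; python3 - <<'E'
from workcell import monitor, eyes
import cv2, numpy as np
s=monitor.read_state(); print(s)
for n in("top","side"):
    c=eyes.read_camera(n); cv2.imwrite(f"pics/{n}0.png",c["frame"][:,:,::-1]); np.savez(f"{n}0.npz",**c); print(n,c["K"],c["view"])
E
```

```text
{'time': 0.0, 'q': array([-1.19587128e+00,  2.64792053e-01,  1.60541974e+00, -1.46450941e-05,
        1.27372529e+00, -3.68991559e-02]), 'joint_vel': array([-7.95138572e-05,  1.21031877e-03, -9.48518729e-04,  6.51537541e-04,
        1.09506564e-04,  2.25083108e-03]), 'joint_torque': array([ 5.66376930e-04, -5.15111303e+01, -3.67310107e+01,  1.58532720e-05,
        1.29511720e-02, -8.58174587e-06]), 'tool_pos': array([ 0.26989186, -0.61782412,  0.21551118]), 'tcp_rot': array([ 1.99511879,  0.41917011, -1.99595085]), 'wrist_force': array([-0.20196337, -0.41940896,  0.07824524]), 'torque': array([ 0.0131188 , -0.02510659,  0.03002372]), 'width': 1.002383380445526}
top [[500.29735423   0.         321.95334599]
 [  0.         500.29735423 201.38905699]
 [  0.           0.           1.        ]] [[ 0.00935351 -0.99994512 -0.00471929  0.13137242]
 [-0.99483696 -0.00882858 -0.1011013   0.49027707]
 [ 0.10105409  0.00564058 -0.99486494  1.00474323]
 [ 0.          0.          0.          1.        ]]
side [[497.31083296   0.         316.36287966]
 [  0.         497.31083296 205.05181359]
 [  0.           0.           1.        ]] [[ 0.84942816 -0.52744952 -0.01639508 -0.33219675]
 [-0.29237692 -0.44453822 -0.84670036  0.22147682]
 [ 0.43930346  0.72400468 -0.53181736  0.78662848]
 [ 0.          0.          0.          1.        ]]
```

View pics/top0.png

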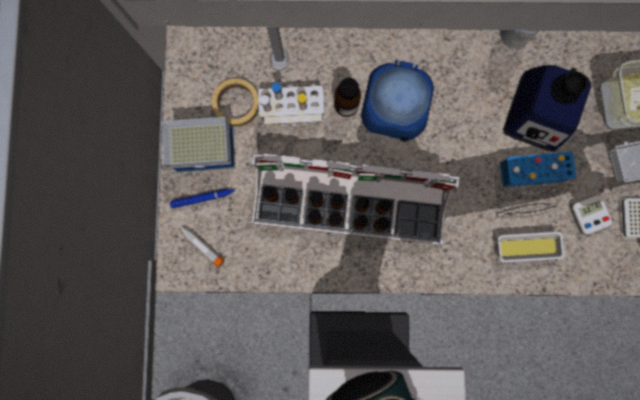

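View pics/side0.png

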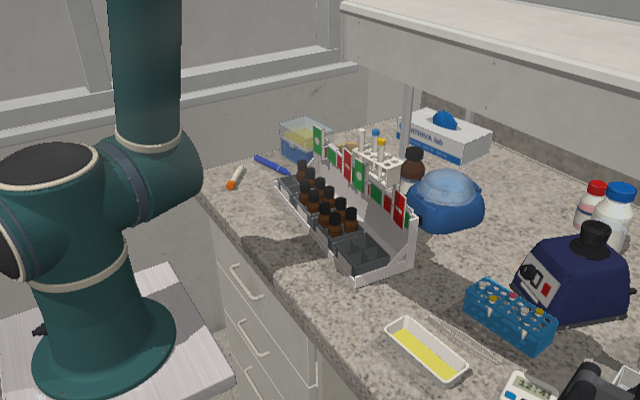

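```bash
python3 - <<'E'
import cv2
t=cv2.imread("pics/top0.png")[140:250,240:470]; cv2.imwrite("pics/t0z.png",cv2.resize(t,None,fx=3.4,fy=3.4,interpolation=cv2.INTER_CUBIC))
t=cv2.imread("pics/side0.png")[110:290,265:425]; cv2.imwrite("pics/s0z.png",cv2.resize(t,None,fx=3.3,fy=3.3,interpolation=cv2.INTER_CUBIC))
E
```

```text
(no output)
```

View pics/t0z.png

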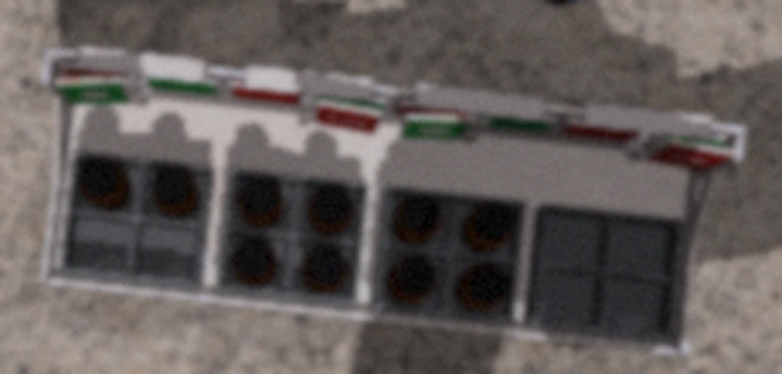

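View pics/s0z.png

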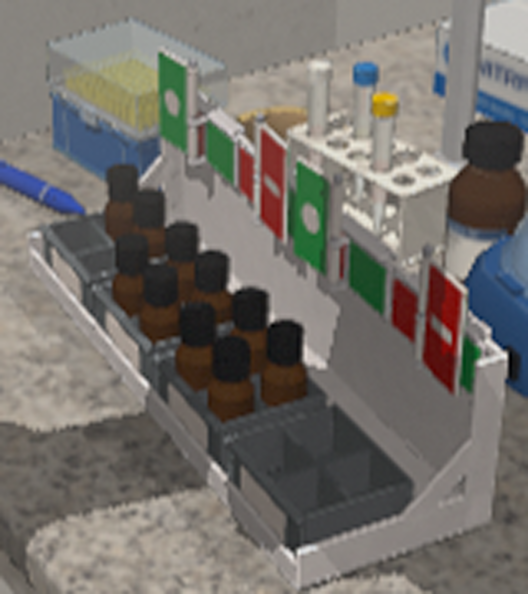

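```bash
cat > h.py <<'E'
import numpy as np, cv2
def cloud(c):
    K,V,d=c["K"],c["view"],c["depth"]
    v,u=np.mgrid[:400,:640]
    P=np.stack([(u-K[0,2])/K[0,0]*d,(v-K[1,2])/K[1,1]*d,d],-1)
    R,t=V[:3,:3],V[:3,3]
    return (P-t)@R, d>0   # world
def proj(c,X):
    p=c["view"][:3,:3]@np.asarray(X)+c["view"][:3,3]; q=c["K"]@p; return q[:2]/q[2]
def ray(c,u,v,z):
    R,t=c["view"][:3,:3],c["view"][:3,3]; o=-R.T@t
    d=R.T@np.linalg.inv(c["K"])@np.array([u,v,1.]); s=(z-o[2])/d[2]; return o+s*d
E
python3 - <<'E'
from h import *
for n in("side","top"):
    c=np.load(n+"0.npz"); W,ok=cloud(c)
    f=c["frame"].astype(int); r,g,b=f[...,0],f[...,1],f[...,2]
    roi=ok&(W[...,0]>.3)&(W[...,0]<.7)&(W[...,1]>-.3)&(W[...,1]<.35)
    for nm,m in(("red",(r>1.6*g)&(r>1.6*b)&(r>70)),("green",(g>1.4*r)&(g>1.2*b)&(g>50))):
        m=m&roi
        k,l,st,ce=cv2.connectedComponentsWithStats(m.astype(np.uint8))
        for i in range(1,k):
            if st[i,4]>=12:
                p=W[l==i]; print(n,nm,st[i],np.round(np.percentile(p,[5,50,95],axis=0),3).tolist())
    m=roi&(W[...,2]>.128)&(W[...,2]<.20); p=W[m]; print(n,len(p))
    for zlo,zhi in((.165,.25),(.25,.6)):
        m=ok&(W[...,2]>zlo)&(W[...,2]<zhi)&(W[...,0]>.35); 
        if m.sum(): print(n,zlo,np.round(np.percentile(W[m],[1,50,99],axis=0),3).tolist(),m.sum())
E
```

```text
side red [344 150   7  32 179] [[0.526, 0.083, 0.095], [0.529, 0.099, 0.125], [0.532, 0.114, 0.151]]
side red [338 155   4  16  52] [[0.544, 0.143, 0.089], [0.546, 0.152, 0.103], [0.548, 0.159, 0.116]]
side red [226 181   9   9  57] [[0.354, 0.337, 0.005], [0.361, 0.342, 0.014], [0.371, 0.35, 0.019]]
side red [393 191  12  38 288] [[0.507, -0.103, 0.094], [0.51, -0.089, 0.125], [0.513, -0.073, 0.152]]
side red [384 195   8  18 103] [[0.525, -0.048, 0.089], [0.527, -0.037, 0.102], [0.529, -0.026, 0.115]]
side red [509 292   6   4  14] [[0.571, -0.299, 0.034], [0.575, -0.297, 0.051], [0.596, -0.286, 0.053]]
side green [313 126   9  30 161] [[0.54, 0.223, 0.094], [0.542, 0.237, 0.127], [0.544, 0.253, 0.152]]
side green [328 147   8  18  98] [[0.548, 0.172, 0.089], [0.55, 0.188, 0.102], [0.553, 0.206, 0.116]]
side green [352 159  13  34 258] [[0.522, 0.035, 0.093], [0.524, 0.052, 0.115], [0.54, 0.091, 0.151]]
side green [371 183  11  22 151] [[0.529, -0.014, 0.089], [0.531, 0.002, 0.103], [0.533, 0.02, 0.116]]
side green [404 212   7  17  65] [[0.513, -0.107, 0.09], [0.52, -0.1, 0.105], 
[... 483 characters left out ...]
09, -0.088, 0.151]]
top red [217 256   6  11  50] [[0.357, 0.341, 0.005], [0.365, 0.346, 0.019], [0.373, 0.349, 0.022]]
top green [267 165  10   5  30] [[0.542, 0.223, 0.107], [0.542, 0.228, 0.128], [0.543, 0.235, 0.15]]
top green [285 164  18   3  33] [[0.548, 0.176, 0.097], [0.55, 0.19, 0.107], [0.552, 0.205, 0.116]]
top green [259 166   7   4  20] [[0.541, 0.242, 0.108], [0.542, 0.249, 0.131], [0.542, 0.253, 0.143]]
top green [359 176   8   4  23] [[0.523, 0.056, 0.11], [0.524, 0.062, 0.135], [0.524, 0.066, 0.148]]
top 467
top 0.165 [[0.767, -0.391, 0.218], [0.77, 0.025, 0.236], [0.773, 0.456, 0.25]] 4074
top 0.25 [[0.75, -0.363, 0.251], [0.771, 0.022, 0.286], [0.773, 0.457, 0.356]] 10885
```

```bash
python3 - <<'E'
from h import *
leafs=[]
for n in("side","top"):
    c=np.load(n+"0.npz"); W,ok=cloud(c)
    roi=ok&(W[...,0]>.48)&(W[...,0]<.58)&(W[...,1]>-.15)&(W[...,1]<.3)
    # band of leaves: line fit of pts z .13-.154
    m=roi&(W[...,2]>.128)&(W[...,2]<.153); p=W[m]; A=np.polyfit(p[:,1],p[:,0],1)
    for _ in range(4):
        e=p[:,0]-np.polyval(A,p[:,1]); k=abs(e-np.median(e))<.003; A=np.polyfit(p[k,1],p[k,0],1)
    print(n,"x=%.4f*y+%.4f"%tuple(A),len(p),k.sum())
    q=np.sort(p[k,1]); br=np.where(np.diff(q)>.008)[0]; 
    print([ (round(a[0],4),round(a[-1],4)) for a in np.split(q,br+1)])
    m=roi&(W[...,2]>.1585)&(W[...,2]<.175)
    kk,l,st,ce=cv2.connectedComponentsWithStats(m.astype(np.uint8))
    for i in range(1,kk): print(n,"pin",st[i,4],ce[i].round(1),np.round(W[l==i].mean(0),4), ray(c,*ce[i],.161).round(4))
    m=roi&(W[...,2]>.05)  # things behind
    m=ok&(W[...,0]>.56)&(W[...,0]<.62)&(W[...,1]>0)&(W[...,1]<.3)&(W[...,2]>.03); print("behind",W[m].max(0) if m.any() else 0)
# stand: ends
E
```

```text
side x=0.1010*y+0.5190 578 540
[(np.float64(-0.1074), np.float64(-0.0627)), (np.float64(0.0218), np.float64(0.0677)), (np.float64(0.0789), np.float64(0.1222)), (np.float64(0.208), np.float64(0.2562))]
side pin 5 [323. 129.] [0.5439 0.2135 0.1595] [0.5421 0.2106 0.161 ]
side pin 2 [343.5 145. ] [0.5357 0.1219 0.1589] [0.5332 0.1182 0.161 ]
side pin 5 [367.  163.4] [0.5249 0.0268 0.1603] [0.5241 0.0258 0.161 ]
side pin 7 [394.3 185.6] [ 0.5145 -0.0673  0.1599] [ 0.5132 -0.0687  0.161 ]
behind [0.5678603  0.26585416 0.12123913]
top x=0.1001*y+0.5185 229 221
[(np.float64(-0.1035), np.float64(-0.0608)), (np.float64(0.0266), np.float64(0.0696)), (np.float64(0.0822), np.float64(0.1246)), (np.float64(0.2133), np.float64(0.2563))]
top pin 1 [260. 163.] [0.544  0.2475 0.1596] [0.5438 0.2473 0.161 ]
top pin 1 [269. 163.] [0.5442 0.2313 0.1592] [0.5439 0.2311 0.161 ]
top pin 3 [272.  163.3] [0.5434 0.2257 0.1606] [0.5433 0.2256 0.161 ]
top pin 9 [277.7 162.9] [0.544  0.2153 0.1621] [0.5442 0.2155 0.161 ]
top pin 1 [257. 164.] [0.5422 0.2529 0.1593] [0.5419 0.2526 0.161 ]
top pin 1 [262. 164.] [0
[... 532 characters left out ...]
pin 1 [372. 175.] [0.5238 0.0456 0.1601] [0.5237 0.0457 0.161 ]
top pin 9 [433.7 180.1] [ 0.5153 -0.0647  0.1612] [ 0.5154 -0.0647  0.161 ]
top pin 1 [440. 182.] [ 0.5122 -0.0763  0.1599] [ 0.512 -0.076  0.161]
top pin 1 [443. 182.] [ 0.5124 -0.0819  0.1587] [ 0.5121 -0.0814  0.161 ]
top pin 1 [445. 182.] [ 0.5122 -0.0851  0.1602] [ 0.5121 -0.0849  0.161 ]
top pin 2 [449.5 183.5] [ 0.5098 -0.0935  0.1587] [ 0.5095 -0.0929  0.161 ]
top pin 1 [447. 184.] [ 0.5088 -0.0889  0.159 ] [ 0.5085 -0.0885  0.161 ]
top pin 1 [452. 184.] [ 0.5086 -0.0974  0.1608] [ 0.5086 -0.0974  0.161 ]
top pin 2 [455.  184.5] [ 0.5078 -0.1029  0.1603] [ 0.5078 -0.1027  0.161 ]
behind [0.56854339 0.26823685 0.12719534]
```

```bash
python3 - <<'E'
from scipy.spatial.transform import Rotation as R
from h import *
print(R.from_rotvec([1.99511879,0.41917011,-1.99595085]).as_matrix().round(3))
c=np.load("top0.npz");W,ok=cloud(c)
for y in np.arange(-.7,.4,.1):
    m=ok&(W[...,0]>.3)&(W[...,0]<.66)&(abs(W[...,1]-y)<.05)&(W[...,2]<.6)
    print(round(y,1),W[m][:,2].max().round(3) if m.any() else None)
th=-np.deg2rad(5.85);print(np.cos(th),np.sin(th))
E
```

```text
[[-0.001  0.4   -0.916]
 [ 0.002 -0.916 -0.4  ]
 [-1.    -0.002 -0.   ]]
-0.7 None
-0.6 None
-0.5 0.093
-0.4 0.113
-0.3 0.115
-0.2 0.055
-0.1 0.164
-0.0 0.165
0.1 0.165
0.2 0.165
0.3 0.159
0.9947921417617265 -0.10192445579505002
```

```bash
cat > plan.py <<'E'
import numpy as np
th=np.deg2rad(-5.85); X=np.array([np.cos(th),np.sin(th)]); U=np.array([-np.sin(th),np.cos(th)])
HA=np.array([544.2,215.3]);HB=np.array([535,122.])
def pos(H,phi,r=26,extra=0,sgn=1,ha=14.5,hb=11):
    p=np.deg2rad(phi); c,s=np.cos(p),np.sin(p)
    d=ha*abs(c)+hb*abs(s)+2+extra
    u=-c*r-s*d ; x=-s*r+c*d
    return H+sgn*u*U+x*X
E
python3 - <<'E'
from plan import *
for n,H,sg in(("B",HB,1),("A",HA,-1)):
    h=pos(H,0,extra=9,sgn=sg); print(n,"hover",h.round(1))
    for f in range(0,181,10): print(f,(pos(H,f,sgn=sg)-h).round(1).tolist())
E
```

```text
B hover [557.7  93.5]
0 [-9.0, 0.9]
10 [-12.3, -1.5]
20 [-16.6, -3.4]
30 [-21.7, -4.4]
40 [-27.3, -4.1]
50 [-33.1, -2.5]
60 [-38.8, 0.7]
70 [-43.7, 5.3]
80 [-47.5, 11.3]
90 [-49.9, 18.2]
100 [-51.9, 20.8]
110 [-53.7, 24.2]
120 [-54.8, 28.5]
130 [-55.0, 33.4]
140 [-54.0, 38.7]
150 [-51.7, 44.0]
160 [-47.9, 48.9]
170 [-42.7, 53.1]
180 [-36.5, 56.0]
A hover [572.2 238.6]
0 [-9.0, 0.9]
10 [-11.8, 4.0]
20 [-15.6, 6.7]
30 [-20.4, 8.7]
40 [-25.9, 9.6]
50 [-32.0, 9.1]
60 [-38.1, 7.2]
70 [-43.9, 3.6]
80 [-48.8, -1.4]
90 [-52.6, -7.7]
100 [-55.1, -9.8]
110 [-57.5, -12.9]
120 [-59.4, -16.8]
130 [-60.6, -21.5]
140 [-60.7, -26.9]
150 [-59.5, -32.6]
160 [-56.8, -38.2]
170 [-52.6, -43.3]
180 [-47.1, -47.4]
```

Request:
play_rows(deltas=[{"z": 45, "fingers": 1}, {"x": 20, "y": 50, "z": 50, "wz": 5, "fingers": 1}, {"x": 41, "y": 102, "z": 50, "wz": 10, "fingers": 1}, {"x": 62, "y": 153, "z": 50, "wz": 15, "fingers": 1}, {"x": 82, "y": 204, "z": 50, "wz": 20, "fingers": 1}, {"x": 103, "y": 255, "z": 50, "wz": 25, "fingers": 1}, {"x": 124, "y": 306, "z": 50, "wz": 30, "fingers": 1}, {"x": 144, "y": 357, "z": 50, "wz": 35, "fingers": 1}, {"x": 165, "y": 408, "z": 50, "wz": 40, "fingers": 1}, {"x": 185, "y": 459, "z": 50, "wz": 45, "fingers": 1}, {"x": 206, "y": 510, "z": 50, "wz": 50, "fingers": 1}, {"x": 227, "y": 561, "z": 50, "wz": 55, "fingers": 1}, {"x": 247, "y": 612, "z": 50, "wz": 60.5, "fingers": 1}, {"x": 268, "y": 663, "z": 50, "wz": 60.5, "fingers": 1}, {"x": 288, "y": 712, "z": 50, "wz": 60.5, "fingers": 1}, {"x": 288, "y": 712, "z": 50, "wz": 60.5, "fingers": 1}, {"x": 288, "y": 712, "z": 50, "wz": 60.5, "fingers": 1}])

```text
schema error: expected keys wx, wy, wz, x, y, z, fingers
```

```bash
python3 - <<'E'
from workcell import monitor, eyes
from h import *
from scipy.spatial.transform import Rotation as R
s=monitor.read_state(); print(s["time"],s["tool_pos"],s["wrist_force"],s["width"],s["q"].round(2)); print(R.from_rotvec(s["tcp_rot"]).as_matrix().round(3))
for n in("top","side"):
    c=eyes.read_camera(n); f=c["frame"][:,:,::-1]
    np.savez(n+"1.npz",**c)
    p=proj(c,s["tool_pos"]-[0,0,.022]); print(n,p); a,b=int(p[0]),int(p[1])
    f=f[max(0,b-60):b+60,max(0,a-90):a+90]; cv2.imwrite(f"pics/{n}1.png",cv2.resize(f,None,fx=4,fy=4,interpolation=cv2.INTER_CUBIC))
    W,ok=cloud(c)
    t=s["tool_pos"]; m=ok&(abs(W[...,0]-t[0])<.06)&(abs(W[...,1]-t[1])<.06)&(W[...,2]>.195)&(W[...,2]<.26)
    for z in(.21,.23,.25):
        k=m&(abs(W[...,2]-z)<.01); q=W[k]-t; 
        th=np.deg2rad(-5.85); xs=q[:,0]*np.cos(th)+q[:,1]*np.sin(th); ys=-q[:,0]*np.sin(th)+q[:,1]*np.cos(th)
        if len(q): print(z,len(q),np.percentile(xs,[2,98]).round(4),np.percentile(ys,[2,98]).round(4))
    print("zmin",(W[m][:,2].min() if m.any() else None))
E
```

```text
0.1 [ 0.26990787 -0.61791427  0.21566546] [ 0.64304766 -0.35684929  0.90442725] 0.9978716337037429 [-1.2   0.26  1.61  0.    1.27 -0.04]
[[-0.001  0.4   -0.916]
 [ 0.002 -0.916 -0.4  ]
 [-1.    -0.002 -0.   ]]
top [771.37551271 325.66894284]Traceback (most recent call last):
  File "<stdin>", line 9, in <module>
cv2.error: OpenCV(4.12.0) /io/opencv/modules/imgproc/src/resize.cpp:4208: error: (-215:Assertion failed) !ssize.empty() in function 'resize'
```

All keys are required in each row.

Request:
play_rows(deltas=[{"wx": 0, "wy": 0, "wz": 0, "x": 0, "y": 0, "z": 45, "fingers": 1}, {"wx": 0, "wy": 0, "wz": 5, "x": 20, "y": 50, "z": 50, "fingers": 1}, {"wx": 0, "wy": 0, "wz": 10, "x": 41, "y": 102, "z": 50, "fingers": 1}, {"wx": 0, "wy": 0, "wz": 15, "x": 62, "y": 153, "z": 50, "fingers": 1}, {"wx": 0, "wy": 0, "wz": 20, "x": 82, "y": 204, "z": 50, "fingers": 1}, {"wx": 0, "wy": 0, "wz": 25, "x": 103, "y": 255, "z": 50, "fingers": 1}, {"wx": 0, "wy": 0, "wz": 30, "x": 124, "y": 306, "z": 50, "fingers": 1}, {"wx": 0, "wy": 0, "wz": 35, "x": 144, "y": 357, "z": 50, "fingers": 1}, {"wx": 0, "wy": 0, "wz": 40, "x": 165, "y": 408, "z": 50, "fingers": 1}, {"wx": 0, "wy": 0, "wz": 45, "x": 185, "y": 459, "z": 50, "fingers": 1}, {"wx": 0, "wy": 0, "wz": 50, "x": 206, "y": 510, "z": 50, "fingers": 1}, {"wx": 0, "wy": 0, "wz": 55, "x": 227, "y": 561, "z": 50, "fingers": 1}, {"wx": 0, "wy": 0, "wz": 60.5, "x": 247, "y": 612, "z": 50, "fingers": 1}, {"wx": 0, "wy": 0, "wz": 60.5, "x": 268, "y": 663, "z": 50, "fingers": 1}, {"wx": 0, "wy": 0, "wz": 60.5, "x": 288, "y": 712, "z": 50, "fingers": 1}, {"wx": 0, "wy": 0, "wz": 60.5, "x": 288, "y": 712, "z": 50, "fingers": 1}, {"wx": 0, "wy": 0, "wz": 60.5, "x": 288, "y": 712, "z": 50, "fingers": 1}])

```text
time: 2.28
tool_pos: [0.5577, 0.0933, 0.2663]
tcp_rot: [1.283, 1.159, -1.285]
wrist_force: [-0.2, -0.2, -0.8]
width: -0.001
```

```bash
python3 - <<'E'
from workcell import monitor, eyes
from h import *
from scipy.spatial.transform import Rotation as R
s=monitor.read_state(); print(s["time"],s["tool_pos"],s["wrist_force"],s["width"],s["q"].round(2)); print(R.from_rotvec(s["tcp_rot"]).as_matrix().round(3))
for n in("top","side"):
    c=eyes.read_camera(n); f=c["frame"][:,:,::-1]
    np.savez(n+"1.npz",**c)
    p=proj(c,s["tool_pos"]-[0,0,.022]); print(n,p); a,b=int(p[0]),int(p[1])
    f=f[max(0,b-60):b+60,max(0,a-90):a+90]; cv2.imwrite(f"pics/{n}1.png",cv2.resize(f,None,fx=4,fy=4,interpolation=cv2.INTER_CUBIC))
    W,ok=cloud(c)
    t=s["tool_pos"]; m=ok&(abs(W[...,0]-t[0])<.06)&(abs(W[...,1]-t[1])<.06)&(W[...,2]>.2)&(W[...,2]<.31)
    for z in(.25,.26,.27,.29):
        k=m&(abs(W[...,2]-z)<.006); q=W[k]-t; 
        th=np.deg2rad(-5.85); xs=q[:,0]*np.cos(th)+q[:,1]*np.sin(th); ys=-q[:,0]*np.sin(th)+q[:,1]*np.cos(th)
        if len(q): print(z,len(q),np.percentile(xs,[2,98]).round(4),np.percentile(ys,[2,98]).round(4))
    print("zmin",(W[m][:,2].min() if m.any() else None))
E
```

```text
2.275 [0.55771913 0.09329888 0.26633373] [-0.22156478 -0.15672018 -0.80889932] -0.0007105751118918678 [ 0.12  0.03  1.78 -0.    1.33  0.22]
[[-0.001  0.995 -0.102]
 [-0.001 -0.102 -0.995]
 [-1.    -0.001  0.001]]
top [347.71064168 146.32691294]
zmin None
side [361.68385672 107.59537821]
0.29 82 [-0.0133  0.0123] [-0.0125  0.0067]
zmin 0.2800006936433251
```

View pics/side1.png

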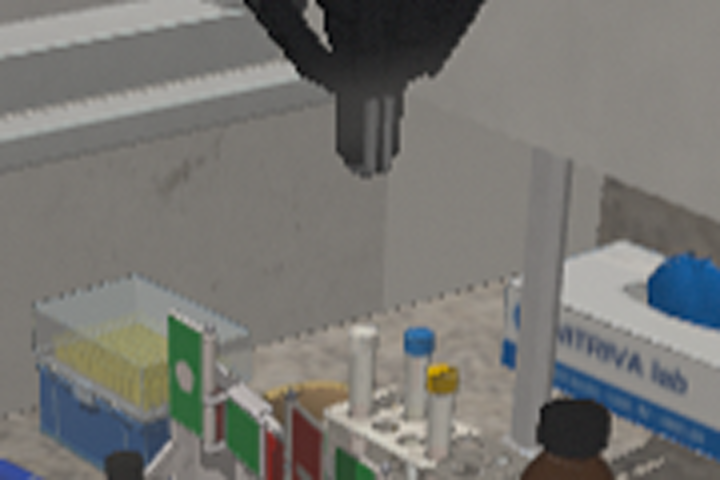

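```bash
python3 - <<'E'
from h import *
c=np.load("side1.npz"); W,ok=cloud(c)
for r in range(70,112,3): print(r,W[r,364].round(3),c["depth"][r,364].round(3),c["frame"][r,364])
for z in (.244,.266,.28,.30): print(z,proj(c,[.5577,.0933,z]))
c=np.load("top1.npz");W,ok=cloud(c)
for col in range(325,375,4): print(col,W[140,col].round(3),W[150,col].round(3))
E
```

```text
70 [0.551 0.081 0.322] 0.916 [58 58 56]
73 [0.552 0.083 0.316] 0.921 [96 96 94]
76 [0.553 0.083 0.31 ] 0.925 [98 97 96]
79 [0.553 0.082 0.305] 0.927 [97 97 95]
82 [0.554 0.084 0.299] 0.932 [96 95 94]
85 [0.555 0.084 0.293] 0.936 [92 91 91]
88 [0.554 0.083 0.287] 0.937 [93 92 93]
91 [ 1.078  0.775 -0.021] 1.833 [124 121 116]
94 [ 1.08   0.776 -0.034] 1.841 [120 117 112]
97 [ 1.086  0.783 -0.048] 1.856 [122 119 114]
100 [ 1.083  0.779 -0.058] 1.858 [121 118 113]
103 [ 1.083  0.778 -0.069] 1.862 [123 120 115]
106 [ 1.085  0.78  -0.083] 1.872 [121 118 113]
109 [ 1.085  0.78  -0.094] 1.878 [122 119 113]
0.244 [361.67008213 107.76002801]
0.266 [362.03628479  96.89883009]
0.28 [362.27401795  89.84790663]
0.3 [362.62017219  79.5813242 ]
325 [0.474 0.13  0.656] [0.466 0.13  0.659]
329 [0.475 0.127 0.655] [0.466 0.127 0.658]
333 [0.624 0.114 0.   ] [0.467 0.124 0.654]
337 [0.526 0.115 0.427] [0.602 0.105 0.001]
341 [0.524 0.111 0.441] [0.521 0.109 0.393]
345 [0.522 0.106 0.446] [0.52  0.104 0.398]
349 [0.522 0.101 0.448] [0.521 0.098 0.394]
353 [0.52  0.097 0.456] [0.52  0.093 0.399]
357 [0.521 0.092 0.454] [0.522 0.088 0.39 ]
361 [0.521 0.087 0.453] [ 0.602  0.054 -0.   ]
365 [0.523 0.081 0.445] [ 0.603  0.045 -0.001]
369 [0.526 0.075 0.432] [ 0.603  0.037 -0.001]
373 [0.624 0.028 0.   ] [0.602 0.029 0.005]
```

View pics/top1.png

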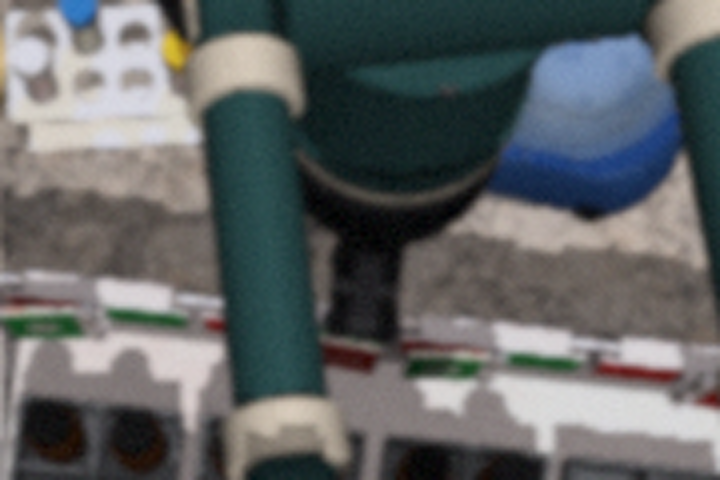

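```bash
python3 - <<'E'
from h import *
c=np.load("top1.npz");W,ok=cloud(c)
for r in range(140,180,2): print(r,W[r,349].round(3),c["frame"][r,349])
V=c["view"];print(-V[:3,:3].T@V[:3,3])
V=np.load("side1.npz")["view"];print(-V[:3,:3].T@V[:3,3])
E
```

```text
140 [0.522 0.101 0.448] [ 7  9 10]
142 [0.521 0.101 0.443] [ 7 10  6]
144 [0.521 0.1   0.431] [ 8 10 12]
146 [0.521 0.1   0.419] [7 4 6]
148 [0.521 0.099 0.406] [10 11 13]
150 [0.521 0.098 0.394] [21 23 28]
152 [0.519 0.098 0.389] [37 34 37]
154 [0.517 0.098 0.386] [30 31 33]
156 [0.515 0.098 0.383] [32 32 34]
158 [0.512 0.098 0.383] [33 31 33]
160 [0.509 0.098 0.382] [36 35 37]
162 [0.507 0.098 0.38 ] [28 30 34]
164 [0.505 0.098 0.378] [35 32 36]
166 [0.502 0.097 0.377] [38 39 43]
168 [0.5   0.097 0.374] [33 32 34]
170 [0.497 0.097 0.375] [42 43 38]
172 [0.53  0.087 0.156] [106 100  91]
174 [0.526 0.087 0.154] [76 48 48]
176 [0.526 0.085 0.131] [56 22 18]
178 [0.526 0.084 0.105] [77 54 54]
[0.38498355 0.13002633 1.04977145]
[ 0.00136338 -0.6462848   0.60042079]
```

Request:
play_rows(deltas=[{"wx": 0, "wy": 0, "wz": 0, "x": 0, "y": 0, "z": -30, "fingers": 1}, {"wx": 0, "wy": 0, "wz": 0, "x": 0, "y": 0, "z": -60, "fingers": 1}, {"wx": 0, "wy": 0, "wz": 0, "x": 0, "y": 0, "z": -60, "fingers": 1}])

```text
time: 2.75
tool_pos: [0.5556, 0.0918, 0.2041]
tcp_rot: [1.283, 1.161, -1.291]
wrist_force: [-0.1, 0.4, -0.4]
width: 0.0
```

```bash
cat > look.py <<'E'
from workcell import monitor, eyes
from h import *
import sys
def look(tag):
    s=monitor.read_state(); print(s["time"],s["tool_pos"].round(4),s["wrist_force"].round(2),s["width"])
    t=s["tool_pos"]
    c=eyes.read_camera("side"); np.savez("side%s.npz"%tag,**c); W,ok=cloud(c)
    m=ok&(abs(W[...,0]-t[0])<.03)&(abs(W[...,1]-t[1])<.03)&(W[...,2]>.165)
    if m.any(): print("lowest tool pt",W[m][W[m][:,2].argmin()].round(3))
    f=c["frame"][60:240,270:440,::-1]; cv2.imwrite(f"pics/side{tag}.png",cv2.resize(f,None,fx=3.3,fy=3.3,interpolation=cv2.INTER_CUBIC))
look(sys.argv[1])
E
python3 look.py 2
```

```text
2.75 [0.5556 0.0918 0.2041] [-0.08  0.4  -0.41] 5.279844951500102e-05
lowest tool pt [0.55  0.093 0.218]
```

View pics/side2.png

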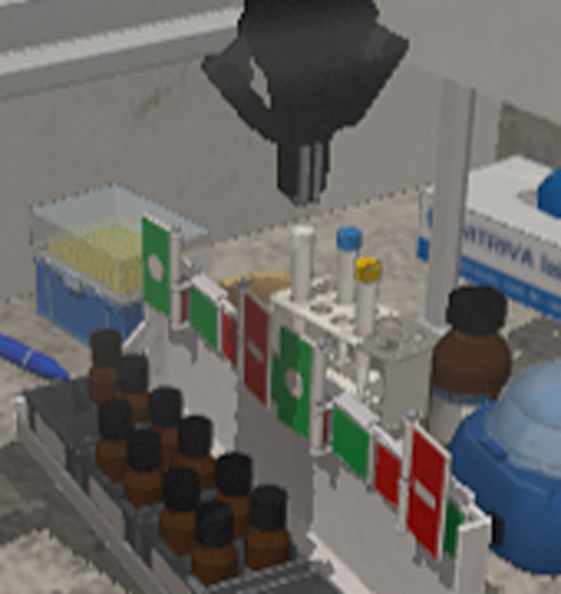

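Request:
play_rows(deltas=[{"wx": 0, "wy": 0, "wz": 0, "x": 0, "y": 0, "z": -20, "fingers": 1}, {"wx": 0, "wy": 0, "wz": 0, "x": 0, "y": 0, "z": -35, "fingers": 1}, {"wx": 0, "wy": 0, "wz": 0, "x": 0, "y": 0, "z": -46, "fingers": 1}, {"wx": 0, "wy": 0, "wz": 0, "x": 0, "y": 0, "z": -46, "fingers": 1}, {"wx": 0, "wy": 0, "wz": 0, "x": 0, "y": 0, "z": -46, "fingers": 1}])

```text
time: 3.42
tool_pos: [0.5585, 0.0935, 0.1612]
tcp_rot: [1.285, 1.158, -1.284]
wrist_force: [0.4, 0.4, -0.6]
width: -0.003
```

```bash
python3 look.py 3
```

```text
3.425 [0.5585 0.0935 0.1612] [ 0.43  0.37 -0.63] -0.002804475909320501
lowest tool pt [0.554 0.104 0.174]
```

View pics/side3.png

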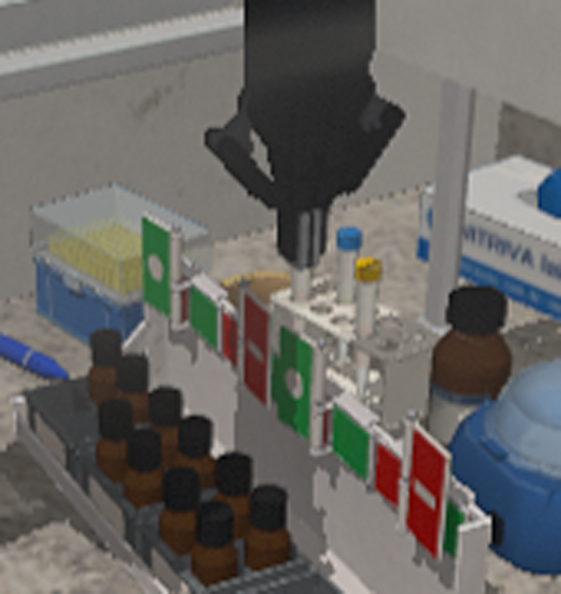

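Request:
play_rows(deltas=[{"wx": 0, "wy": 0, "wz": 0, "x": -5, "y": 0.5, "z": 0, "fingers": 1}, {"wx": 0, "wy": 0, "wz": 0, "x": -10, "y": 1, "z": 0, "fingers": 1}, {"wx": 0, "wy": 0, "wz": 0, "x": -15, "y": 1.5, "z": 0, "fingers": 1}, {"wx": 0, "wy": 0, "wz": 0, "x": -19, "y": 2, "z": 0, "fingers": 1}, {"wx": 0, "wy": 0, "wz": 0, "x": -19, "y": 2, "z": 0, "fingers": 1}])

```text
time: 4.1
tool_pos: [0.5388, 0.0955, 0.1609]
tcp_rot: [1.285, 1.159, -1.285]
wrist_force: [0.2, -1.1, 0.1]
width: -0.002
```

```bash
python3 look.py 4
```

```text
4.1 [0.5388 0.0955 0.1609] [ 0.23 -1.06  0.06] -0.0016733648412814988
lowest tool pt [0.534 0.097 0.174]
```

View pics/side4.png

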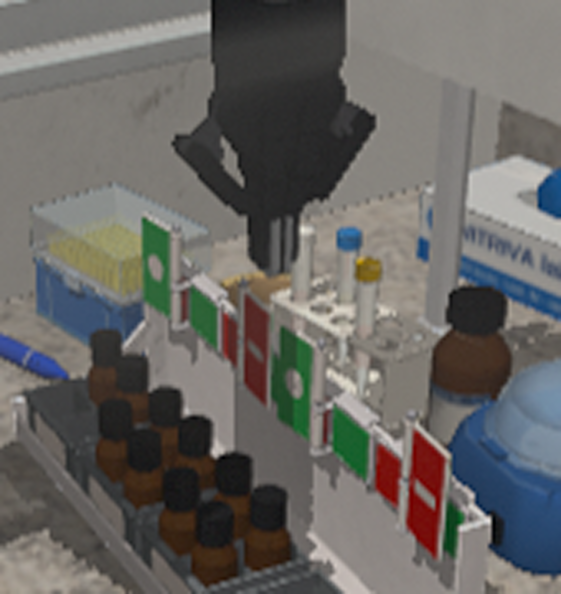

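Request:
play_rows(deltas=[{"wx": 0, "wy": 0, "wz": 0, "x": 10, "y": -1, "z": 0, "fingers": 1}, {"wx": 0, "wy": 0, "wz": 0, "x": 19, "y": -2, "z": 0, "fingers": 1}, {"wx": 0, "wy": 0, "wz": 0, "x": 19, "y": -2, "z": 0, "fingers": 1}, {"wx": 0, "wy": 0, "wz": 0, "x": 19, "y": -2, "z": -10, "fingers": 1}, {"wx": 0, "wy": 0, "wz": 0, "x": 19, "y": -2, "z": -20, "fingers": 1}, {"wx": 0, "wy": 0, "wz": 0, "x": 19, "y": -2, "z": -30, "fingers": 1}, {"wx": 0, "wy": 0, "wz": 0, "x": 19, "y": -2, "z": -37, "fingers": 1}, {"wx": 0, "wy": 0, "wz": 0, "x": 19, "y": -2, "z": -37, "fingers": 1}])

```text
time: 5.15
tool_pos: [0.5574, 0.0934, 0.1228]
tcp_rot: [1.284, 1.16, -1.286]
wrist_force: [-0.5, 0.5, 0.0]
width: 0.0
```

```bash
python3 look.py 5
```

```text
5.15 [0.5574 0.0934 0.1228] [-0.5   0.45  0.01] 0.00015989872347223856
lowest tool pt [0.546 0.088 0.165]
```

View pics/side5.png

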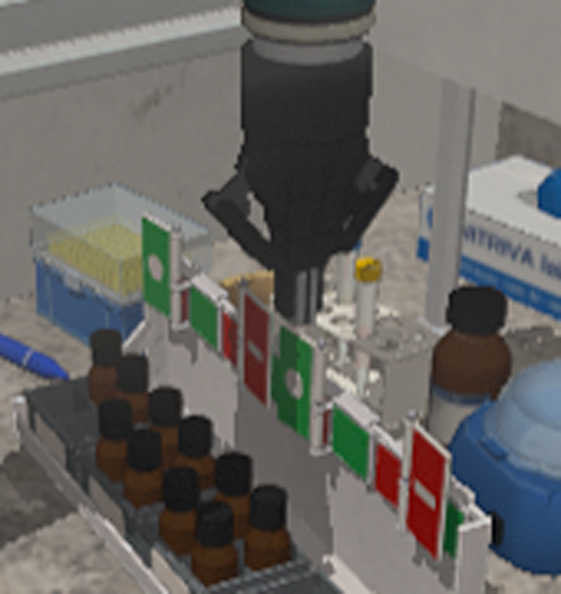

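Request:
play_rows(deltas=[{"wx": 0, "wy": 0, "wz": 0, "x": -5, "y": 0.5, "z": 0, "fingers": 1}, {"wx": 0, "wy": 0, "wz": 0, "x": -9, "y": 0.9, "z": 0, "fingers": 1}, {"wx": 0, "wy": 0, "wz": 0, "x": -12.5, "y": -1, "z": 0, "fingers": 1}, {"wx": 0, "wy": 0, "wz": 0, "x": -16.5, "y": -3, "z": 0, "fingers": 1}, {"wx": 0, "wy": 0, "wz": 0, "x": -21.5, "y": -4, "z": 0, "fingers": 1}, {"wx": 0, "wy": 0, "wz": 0, "x": -27.5, "y": -4, "z": 0, "fingers": 1}, {"wx": 0, "wy": 0, "wz": 0, "x": -33, "y": -2.5, "z": 0, "fingers": 1}, {"wx": 0, "wy": 0, "wz": 0, "x": -33, "y": -2.5, "z": 0, "fingers": 1}])

```text
time: 6.2
tool_pos: [0.5244, 0.091, 0.1237]
tcp_rot: [1.284, 1.159, -1.285]
wrist_force: [0.7, -0.2, 0.1]
width: 0.001
```

```bash
python3 look.py 6
```

```text
6.2 [0.5244 0.091  0.1237] [ 0.71 -0.18  0.1 ] 0.0014153401751188783
lowest tool pt [0.526 0.079 0.165]
```

View pics/side6.png

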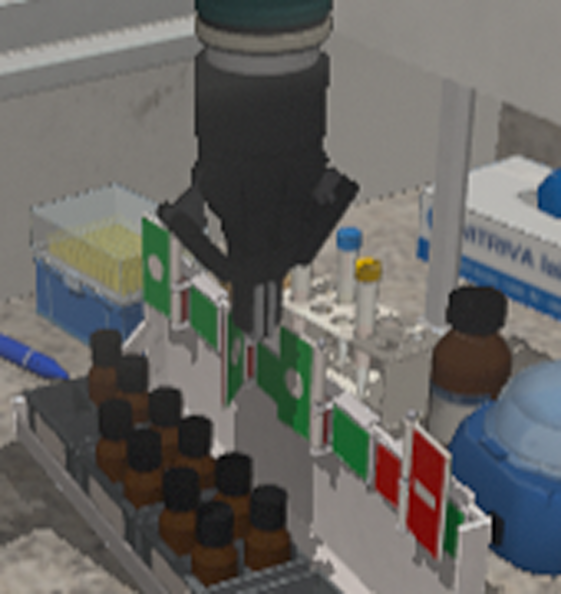

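Request:
play_rows(deltas=[{"wx": 0, "wy": 0, "wz": 0, "x": -6, "y": 3, "z": 0, "fingers": 1}, {"wx": 0, "wy": 0, "wz": 0, "x": -11, "y": 8, "z": 0, "fingers": 1}, {"wx": 0, "wy": 0, "wz": 0, "x": -14.5, "y": 14, "z": 0, "fingers": 1}, {"wx": 0, "wy": 0, "wz": 0, "x": -17, "y": 20.5, "z": 0, "fingers": 1}, {"wx": 0, "wy": 0, "wz": 0, "x": -19, "y": 23.5, "z": 0, "fingers": 1}, {"wx": 0, "wy": 0, "wz": 0, "x": -20.5, "y": 27, "z": 0, "fingers": 1}, {"wx": 0, "wy": 0, "wz": 0, "x": -22, "y": 31, "z": 0, "fingers": 1}, {"wx": 0, "wy": 0, "wz": 0, "x": -22, "y": 36, "z": 0, "fingers": 1}, {"wx": 0, "wy": 0, "wz": 0, "x": -21, "y": 41, "z": 0, "fingers": 1}, {"wx": 0, "wy": 0, "wz": 0, "x": -18.5, "y": 46.5, "z": 0, "fingers": 1}, {"wx": 0, "wy": 0, "wz": 0, "x": -15, "y": 51.5, "z": 0, "fingers": 1}, {"wx": 0, "wy": 0, "wz": 0, "x": -12, "y": 53.5, "z": 0, "fingers": 1}, {"wx": 0, "wy": 0, "wz": 0, "x": -12, "y": 53.5, "z": 0, "fingers": 1}])

```text
time: 7.88
tool_pos: [0.5136, 0.1447, 0.1239]
tcp_rot: [1.285, 1.159, -1.284]
wrist_force: [0.9, -1.3, -0.9]
width: -0.004
```

```bash
python3 look.py 7
```

```text
7.875 [0.5136 0.1447 0.1239] [ 0.86 -1.33 -0.95] -0.0039365595790498125
lowest tool pt [0.525 0.137 0.165]
```

View pics/side7.png

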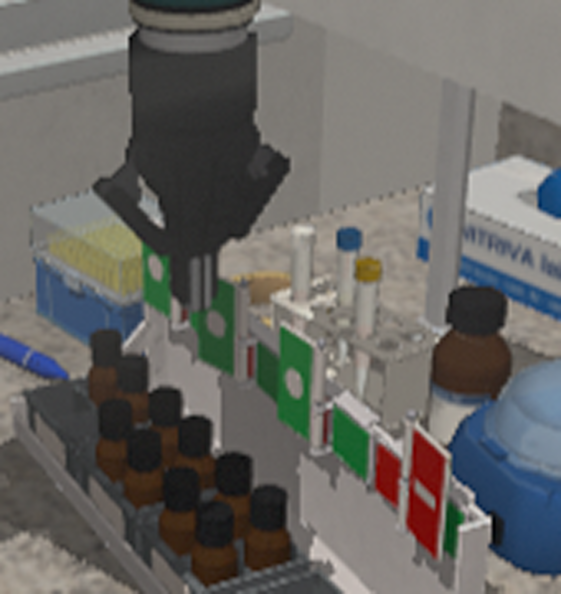

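Request:
play_rows(deltas=[{"wx": 0, "wy": 0, "wz": 0, "x": 2, "y": 1, "z": 0, "fingers": 1}, {"wx": 0, "wy": 0, "wz": 0, "x": 4, "y": 2, "z": 0, "fingers": 1}, {"wx": 0, "wy": 0, "wz": 0, "x": 5.5, "y": 2.5, "z": 0, "fingers": 1}, {"wx": 0, "wy": 0, "wz": 0, "x": 7, "y": 2.5, "z": 0, "fingers": 1}, {"wx": 0, "wy": 0, "wz": 0, "x": 7, "y": 2.5, "z": 0, "fingers": 1}])

```text
time: 8.55
tool_pos: [0.5203, 0.147, 0.1239]
tcp_rot: [1.285, 1.159, -1.285]
wrist_force: [0.4, 0.5, -0.8]
width: -0.002
```

```bash
python3 look.py 8; cat > leaf.py <<'E'
# angle of leaf from points at z .127-.15 near hinge
from h import *
from plan import *
import sys
def leaf(fn,H,side):
    c=np.load(fn);W,ok=cloud(c); f=c["frame"].astype(int); r,g,b=f[...,0],f[...,1],f[...,2]
    col=((r>1.6*g)&(r>1.6*b)&(r>60))|((g>1.4*r)&(g>1.2*b)&(g>45))
    p=W[ok&(W[...,2]>.12)&(W[...,2]<.156)&col][:,:2]*1000-H
    x=p@X;u=p@U*side; k=(u>4)&(u<45)&(abs(x)<40); x,u=x[k],u[k]
    for _ in range(4):
        a=np.polyfit(u,x,1); e=abs(x-np.polyval(a,u)); j=e<np.maximum(3,0); x,u=x[j],u[j]
    print(fn,len(x),"slope deg",np.rad2deg(np.arctan(a[0])).round(1),"x at hinge",a[1].round(1),"u",u.min().round(0),u.max().round(0))
E
python3 -c "
from leaf import *
leaf('side8.npz',HB,1);leaf('side0.npz',HA,1);leaf('side0.npz',HB,-1)"
```

```text
8.55 [0.5203 0.147  0.1239] [ 0.43  0.49 -0.8 ] -0.0020775932019959616
lowest tool pt [0.51  0.141 0.165]
side8.npz 56 slope deg -2.2 x at hinge -2.4 u 4.0 40.0
side0.npz 89 slope deg -5.1 x at hinge -2.7 u 5.0 41.0
side0.npz 95 slope deg -5.3 x at hinge -1.3 u 5.0 40.0
```

View pics/side8.png

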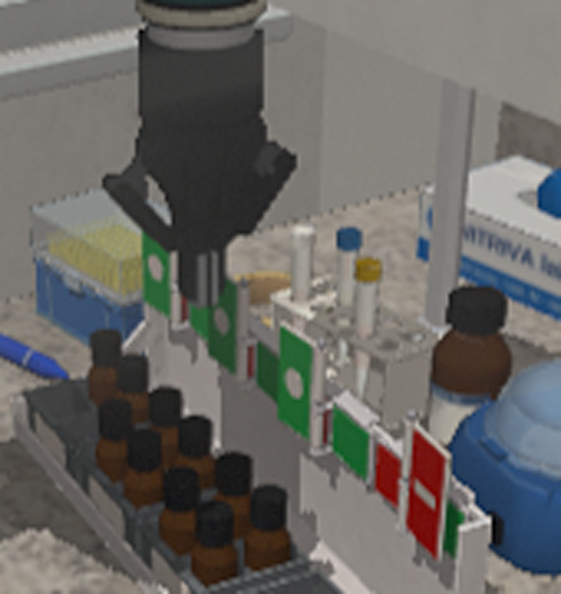

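Request:
play_rows(deltas=[{"wx": 0, "wy": 0, "wz": 0, "x": 1, "y": 0, "z": 0, "fingers": 1}, {"wx": 0, "wy": 0, "wz": 0, "x": 2, "y": 0, "z": 0, "fingers": 1}, {"wx": 0, "wy": 0, "wz": 0, "x": 2, "y": 0, "z": 0, "fingers": 1}])

```text
time: 8.98
tool_pos: [0.5222, 0.1469, 0.1239]
tcp_rot: [1.285, 1.159, -1.285]
wrist_force: [-0.8, -0.6, 0.1]
width: -0.0
```

Request:
play_rows(deltas=[{"wx": 0, "wy": 0, "wz": 0, "x": 1, "y": 0, "z": 0, "fingers": 1}, {"wx": 0, "wy": 0, "wz": 0, "x": 1.5, "y": 0, "z": 0, "fingers": 1}, {"wx": 0, "wy": 0, "wz": 0, "x": 1.5, "y": 0, "z": 0, "fingers": 1}])

```text
time: 9.35
tool_pos: [0.5224, 0.1469, 0.1238]
tcp_rot: [1.283, 1.16, -1.287]
wrist_force: [-5.7, 1.3, 4.7]
width: -0.001
```

Request:
play_rows(deltas=[{"wx": 0, "wy": 0, "wz": 0, "x": -6, "y": 0, "z": 0, "fingers": 1}, {"wx": 0, "wy": 0, "wz": 0, "x": -12, "y": 0, "z": 0, "fingers": 1}, {"wx": 0, "wy": 0, "wz": 0, "x": -12, "y": 0, "z": 25, "fingers": 1}, {"wx": 0, "wy": 0, "wz": 0, "x": -12, "y": 0, "z": 55, "fingers": 1}, {"wx": 0, "wy": 0, "wz": 0, "x": 8, "y": 30, "z": 60, "fingers": 1}, {"wx": 0, "wy": 0, "wz": 0, "x": 28, "y": 60, "z": 60, "fingers": 1}, {"wx": 0, "wy": 0, "wz": 0, "x": 49, "y": 92, "z": 60, "fingers": 1}, {"wx": 0, "wy": 0, "wz": 0, "x": 49, "y": 92, "z": 60, "fingers": 1}, {"wx": 0, "wy": 0, "wz": 0, "x": 49, "y": 92, "z": 60, "fingers": 1}])

```text
time: 10.48
tool_pos: [0.5721, 0.2386, 0.1835]
tcp_rot: [1.283, 1.159, -1.285]
wrist_force: [-1.4, -0.5, -0.6]
width: 0.002
```

```bash
python3 look.py 9
```

```text
10.475 [0.5721 0.2386 0.1835] [-1.44 -0.53 -0.58] 0.0015569127456534636
lowest tool pt [0.566 0.234 0.197]
```

View pics/side9.png

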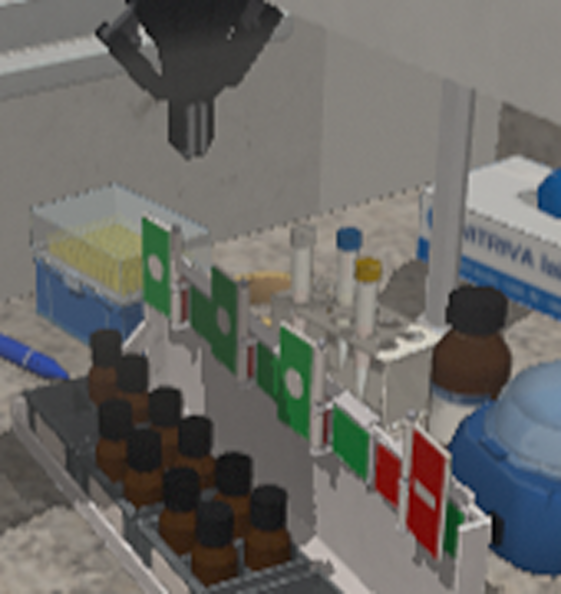

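Request:
play_rows(deltas=[{"wx": 0, "wy": 0, "wz": 0, "x": 0, "y": 0, "z": -20, "fingers": 1}, {"wx": 0, "wy": 0, "wz": 0, "x": 0, "y": 0, "z": -40, "fingers": 1}, {"wx": 0, "wy": 0, "wz": 0, "x": 0, "y": 0, "z": -53, "fingers": 1}, {"wx": 0, "wy": 0, "wz": 0, "x": 0, "y": 0, "z": -60, "fingers": 1}, {"wx": 0, "wy": 0, "wz": 0, "x": 0, "y": 0, "z": -60, "fingers": 1}, {"wx": 0, "wy": 0, "wz": 0, "x": -5, "y": 0.5, "z": -60, "fingers": 1}, {"wx": 0, "wy": 0, "wz": 0, "x": -9, "y": 1, "z": -60, "fingers": 1}, {"wx": 0, "wy": 0, "wz": 0, "x": -12, "y": 4, "z": -60, "fingers": 1}, {"wx": 0, "wy": 0, "wz": 0, "x": -15.5, "y": 6.5, "z": -60, "fingers": 1}, {"wx": 0, "wy": 0, "wz": 0, "x": -20.5, "y": 8.5, "z": -60, "fingers": 1}, {"wx": 0, "wy": 0, "wz": 0, "x": -26, "y": 9.5, "z": -60, "fingers": 1}, {"wx": 0, "wy": 0, "wz": 0, "x": -32, "y": 9, "z": -60, "fingers": 1}, {"wx": 0, "wy": 0, "wz": 0, "x": -32, "y": 9, "z": -60, "fingers": 1}])

```text
time: 12.15
tool_pos: [0.5399, 0.2479, 0.1238]
tcp_rot: [1.284, 1.159, -1.285]
wrist_force: [-0.6, -0.1, -0.3]
width: -0.003
```

```bash
python3 look.py 10
```

```text
12.15 [0.5399 0.2479 0.1238] [-0.55 -0.11 -0.34] -0.0027703586451183148
lowest tool pt [0.533 0.238 0.165]
```

View pics/side10.png

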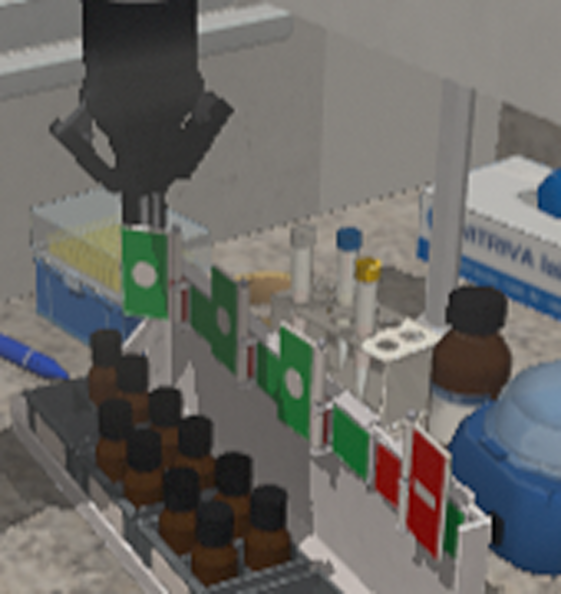

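Request:
play_rows(deltas=[{"wx": 0, "wy": 0, "wz": 0, "x": -6, "y": -2, "z": 0, "fingers": 1}, {"wx": 0, "wy": 0, "wz": 0, "x": -12, "y": -5.5, "z": 0, "fingers": 1}, {"wx": 0, "wy": 0, "wz": 0, "x": -17, "y": -10.5, "z": 0, "fingers": 1}, {"wx": 0, "wy": 0, "wz": 0, "x": -20.5, "y": -17, "z": 0, "fingers": 1}, {"wx": 0, "wy": 0, "wz": 0, "x": -23, "y": -19, "z": 0, "fingers": 1}, {"wx": 0, "wy": 0, "wz": 0, "x": -25.5, "y": -22, "z": 0, "fingers": 1}, {"wx": 0, "wy": 0, "wz": 0, "x": -27.5, "y": -26, "z": 0, "fingers": 1}, {"wx": 0, "wy": 0, "wz": 0, "x": -28.5, "y": -30.5, "z": 0, "fingers": 1}, {"wx": 0, "wy": 0, "wz": 0, "x": -28.5, "y": -36, "z": 0, "fingers": 1}, {"wx": 0, "wy": 0, "wz": 0, "x": -27.5, "y": -41.5, "z": 0, "fingers": 1}, {"wx": 0, "wy": 0, "wz": 0, "x": -25, "y": -47, "z": 0, "fingers": 1}, {"wx": 0, "wy": 0, "wz": 0, "x": -21.5, "y": -51, "z": 0, "fingers": 1}, {"wx": 0, "wy": 0, "wz": 0, "x": -18, "y": -54, "z": 0, "fingers": 1}, {"wx": 0, "wy": 0, "wz": 0, "x": -18, "y": -54, "z": 0, "fingers": 1}])

```text
time: 13.95
tool_pos: [0.5231, 0.1935, 0.1238]
tcp_rot: [1.285, 1.158, -1.285]
wrist_force: [0.8, 0.0, -0.2]
width: -0.005
```

```bash
python3 look.py 11
```

```text
13.95 [0.5231 0.1935 0.1238] [ 0.78  0.01 -0.2 ] -0.004732267647014733
lowest tool pt [0.51  0.189 0.165]
```

View pics/side11.png

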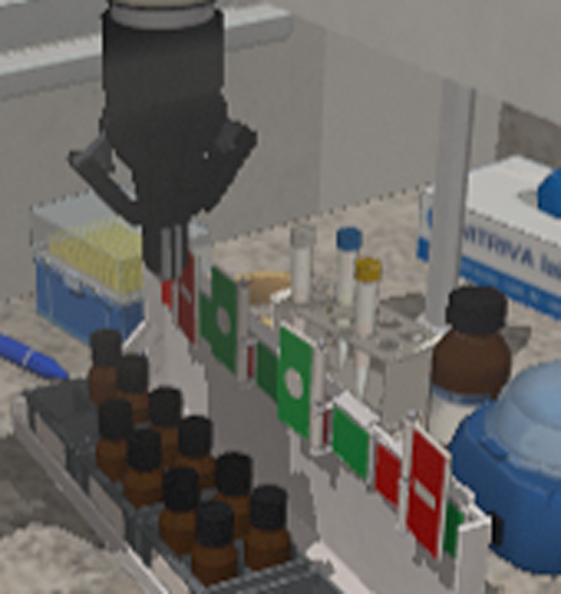

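Request:
play_rows(deltas=[{"wx": 0, "wy": 0, "wz": 0, "x": 1.5, "y": -1, "z": 0, "fingers": 1}, {"wx": 0, "wy": 0, "wz": 0, "x": 3, "y": -1, "z": 0, "fingers": 1}, {"wx": 0, "wy": 0, "wz": 0, "x": 4, "y": -1, "z": 0, "fingers": 1}, {"wx": 0, "wy": 0, "wz": 0, "x": 4, "y": -1, "z": 0, "fingers": 1}])

```text
time: 14.5
tool_pos: [0.5267, 0.1929, 0.1238]
tcp_rot: [1.285, 1.159, -1.285]
wrist_force: [-1.4, -0.1, 0.0]
width: 0.001
```

Request:
play_rows(deltas=[{"wx": 0, "wy": 0, "wz": 0, "x": 1, "y": 0, "z": 0, "fingers": 1}, {"wx": 0, "wy": 0, "wz": 0, "x": 1.5, "y": 0, "z": 0, "fingers": 1}, {"wx": 0, "wy": 0, "wz": 0, "x": 1.5, "y": 0, "z": 0, "fingers": 1}])

```text
time: 14.88
tool_pos: [0.5272, 0.1929, 0.1238]
tcp_rot: [1.284, 1.16, -1.286]
wrist_force: [-5.9, -0.8, 3.2]
width: 0.002
```

Firm stop felt. Back off, rise and check.

Request:
play_rows(deltas=[{"wx": 0, "wy": 0, "wz": 0, "x": -6, "y": 0, "z": 0, "fingers": 1}, {"wx": 0, "wy": 0, "wz": 0, "x": -12, "y": 0, "z": 0, "fingers": 1}, {"wx": 0, "wy": 0, "wz": 0, "x": -12, "y": 0, "z": 30, "fingers": 1}, {"wx": 0, "wy": 0, "wz": 0, "x": -12, "y": 0, "z": 80, "fingers": 1}, {"wx": 0, "wy": 0, "wz": 0, "x": -40, "y": 0, "z": 120, "fingers": 1}, {"wx": 0, "wy": 0, "wz": 0, "x": -80, "y": 0, "z": 150, "fingers": 1}, {"wx": 0, "wy": 0, "wz": 0, "x": -80, "y": 0, "z": 150, "fingers": 1}, {"wx": 0, "wy": 0, "wz": 0, "x": -80, "y": 0, "z": 150, "fingers": 1}])

```text
time: 15.88
tool_pos: [0.4484, 0.1929, 0.2736]
tcp_rot: [1.285, 1.158, -1.284]
wrist_force: [-0.0, 0.1, 0.1]
width: -0.003
```

```bash
python3 look.py 12; python3 - <<'E'
from workcell import eyes
from leaf import *
D=[HA,HB,np.array([525,28.7]),np.array([515.3,-64.7])]
for H,s in zip(D,(-1,1,1,-1)): leaf("side12.npz",H,s)
c=eyes.read_camera("top");cv2.imwrite("pics/top12.png",c["frame"][:,:,::-1])
for n,a in(("side",np.load("side12.npz")),):
    b=np.load("side0.npz"); d=abs(a["frame"].astype(int)-b["frame"]).sum(2); cv2.imwrite("pics/diff12.png",np.clip(d,0,255).astype(np.uint8))
E
```

```text
15.875 [0.4484 0.1929 0.2736] [-0.    0.15  0.09] -0.0030965627195969955
lowest tool pt [0.443 0.19  0.287]
side12.npz 83 slope deg -0.7 x at hinge -1.0 u 7.0 41.0
side12.npz 80 slope deg 0.0 x at hinge -1.9 u 8.0 38.0
side12.npz 120 slope deg -5.1 x at hinge -1.3 u 4.0 37.0
side12.npz 158 slope deg -4.4 x at hinge -1.3 u 6.0 40.0
```

View pics/side12.png

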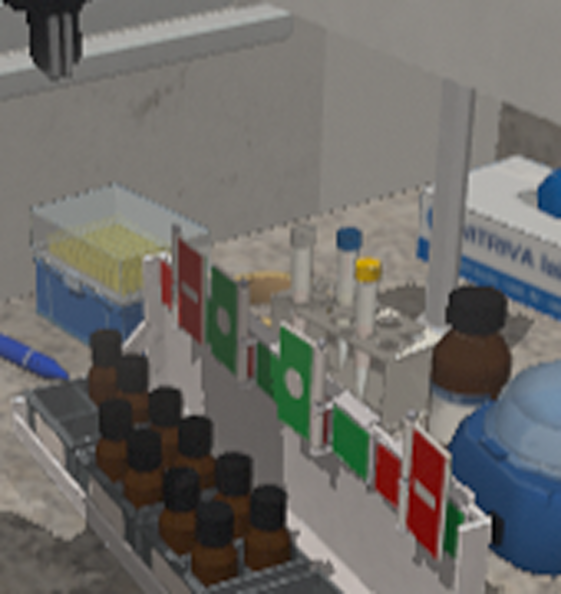

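View pics/top12.png

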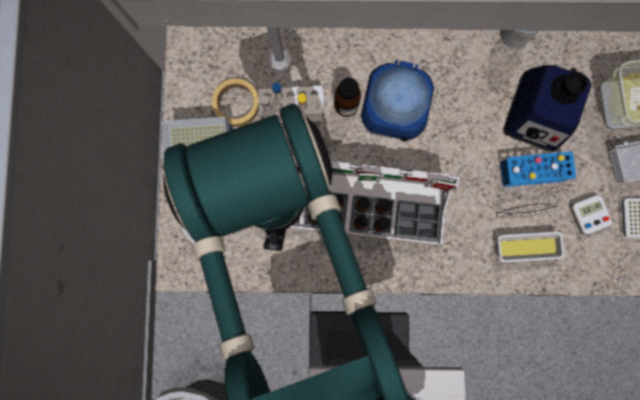

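View pics/diff12.png

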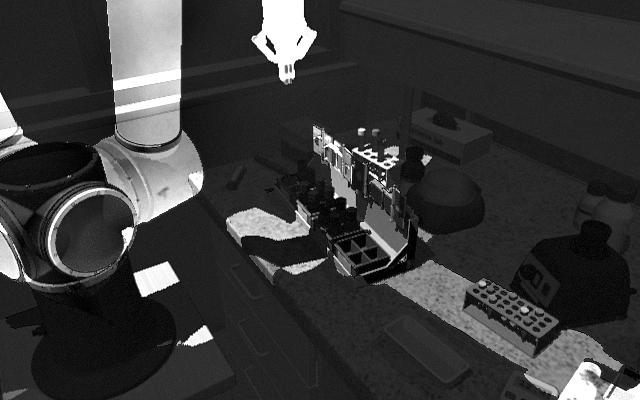

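```bash
python3 -c "
from workcell import finish_job; print(finish_job())"
```

```text
the job is handed in; nothing more can be done
None
```

The tags now show green only over the two full bins, and I handed the job in at about 16 s, with no verdict reported. Counted from the left (+y), the bins are part-used (two vials), full, full and empty. The two leftmost tags were wrong, so I turned the first from green to red and the second from red to green. I left the other two alone.

- **Turning:** I pushed each leaf round with the shut fingertips, from behind, through the front, until I felt the firm stop. The push at the stop read about 6 to 7 N at the wrist.
- **Last checks:** In the last side picture the tags read red, green, green, red from the left. The two turned leaves measured flat, within about 1°. The tool was clear and the wrist force was about 0. The vials look unmoved in that picture. I kept clear of the marker and tube, but the arm hid them from the top camera at the end.
- **Disagreements:**
  - The side camera showed the shut fingertips about 14 mm above the reported TCP, where the text puts them 22 mm ahead of it. A light push at the text's height met nothing, so I worked from the camera's height.
  - The two untouched leaves measured 4 to 5° short of flat. The two turned leaves also measured about 5° short before I moved them.

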